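Ready a blue-light viewer: free the transport lock and latch the filter slide

ROBOT

A 7-joint arm with a two-finger parallel gripper is mounted at the origin on the work surface. World frame = base frame: x ahead of the robot, y to its left, z up, the work surface at z = 0. Lengths are in m, angles in rad, forces in N, time in s.
With the tool pointing down it reaches from about 0.4 to 0.875 m from the base axis. Payload 6.5 kg.
Tool frame: the origin (TCP) lies at the very end of the fingers, on their centre line; the grasp point (between the pads) lies 19 mm behind it; z points along the fingers, y is the line along which they close (so a half turn about z gives the same grasp; the last joint's range is limited). The gripper opens to 85 mm and grips with 20 to 120 N. Pads are 22 mm wide; open, the fingers measure 114 mm over their backs; the gripper's body (76 mm by 85 mm) begins 54 mm behind the grasp point. The pads swing forward as they close: fully open they stand 13 mm farther back than shut.
Start: joints at [1.048, 0.536, -0.004, 1.538, 0.003, 1.067, -0.071], TCP at [0.287, -0.583, 0.231] pointing down, gripper open.
Joint ranges: [-2.7, 2.7], [-0.37, 2.16], [-1.27, 1.26], [0.24, 2.4], [-1.31, 4.45], [0.19, 1.91], [-2.76, 2.76]. Speed limits (rad/s): [2.39, 2.39, 3.14, 3.14, 3.14, 3.14, 3.14].

INTERFACE

Orientations are given as a unit quaternion [w, x, y, z].
In Python, from station import arm, imaging gives the robot as it stands.
- The arm moves only by the tool send_rows, never from a script. Its argument "deltas" is text: rows parted by semicolons, each of 7 numbers parted by spaces: the closure in counts, from 0 (fully open) to 255 (shut), then the shift along the world's x, y, z in mm, then the turn, a rotation vector about the world's x, y, z in rad. A call has 1 to 12 rows; each row is the pose to reach, as a shift and turn from the pose commanded when the call began; what a row does not reach only later rows make up. A row lasts 1/12 s, in which the tool goes at most 41.7 mm and 7.16 degrees, less where a joint would pass 70% of its speed; a pose out of reach is approached as far as the arm can. A call with a gripper value outside its range is refused whole. The fingers move at their own pace and stop on an object; the grip force is fixed at half the most. Time passes only in rows, so rows that repeat a pose let the fingers close. It gives the time, the measured TCP pose, the force, the opening and the grip force at its end, in the units of the state.
- arm.get_state(): the state, without advancing time (a new reading comes with each control period).
- imaging.camera(name): name is "side" or "top"; returns the picture (400x640x3 uint8, red, green, blue); there is no depth.
- imaging.camera_model(name): a dict with "intrinsics" (3x3 intrinsics, pixels), "extrinsics" (4x4, takes a point from camera to world coordinates). Camera axes: x right, y down, z forward; pixel columns grow to the right and rows downward; lengths in m; the calibration is good to about 2 mm. A picture is of the moment at which its call begins. camera_model takes no time and is no camera call.
- arm.sign_off(): hands the job in; it is judged then, once.
The state is a dict: "clock": time; "joint_pos": joint angles; "joint_velocities": joint speeds; "joint_torque": joint torques, N m; "tcp_pos": TCP position; "ee_rot": TCP orientation; "wrist_force": force on the tool from outside, world axes, zero at the start; "torque": the same for the moment, N m; "gripper_width": opening from 0.0 (shut) to 1.0 (fully open); "gripper_force": force on a finger pad.
Only numpy, scipy, OpenCV 4.12 (cv2) and the standard library are available. Lean on these libraries where they do the work, as an engineer would, in place of code of your own. Each camera call takes 0.05 s, during which the arm holds its last target. There are 200 camera calls.

TASK

Get the blue-light viewer ready: slide the red transport lock down the sloping deck to the end of its travel, then draw the black grip of the spring-returned amber filter slide across to the adjustable end stop until its catch clicks and holds it home against the stop, feeling for the stop rather than ramming it. Let go of everything and leave the glassware and tools around it where they are.

Things in the scene. Friction and masses are not known exactly. Their poses are not given: they have to be found in the camera images.
- viewer: White wedge-shaped console, 280 deep x 460 wide x 157 mm high at the back, fixed. Origin on the table, 120 mm behind its low front edge, mid-width. x points from the low front edge (nearest the robot) to the tall back, y left along the filter's travel, z up. At the back, x = 110 to 160 mm, is a flat ledge at z = 157 mm.
- deck (a point): Centre of the sloping deck's surface, 93.5 mm above the viewer's origin; orientation as the viewer. The deck rises towards the viewer's +x at 30 degrees: up-slope direction (0.866, 0, 0.5), outward normal (-0.5, 0, 0.866) in the viewer's frame. All grips stand square to the deck.
- lamp_bar (a point): Middle of the lower front edge of the white lamp bar (62 deep x 452 wide x 45 mm high) that crosses over the deck on posts at y = +-218 mm: edge at x = -40 mm, z = 225 mm in the viewer's frame. It hangs over the black grip, so a gripper pointing straight down is stopped by it; come in square to the deck, leaning about 30 degrees towards the robot.
- lock_grip (a point): Point 32 mm out from the deck in the middle of the red transport lock's upright grip (14 mm thick along the viewer's y, 26 mm along the slope, top 47 mm out from the deck). Orientation as the viewer.
- lock (a joint): Travel of the red transport lock, m. It slides straight down the slope (viewer direction (-0.866, 0, -0.5)): 0 = locked (highest), 0.040 = hard end stop, unlocked (lowest). Starts between 0 and 0.008; needs about 3 N, stays where it is left. Its steel bolt bars the filter slide until it is past about 0.02.
- filter_grip (a point): 45 mm out from the deck in the middle of the filter slide's black upright grip (14 mm thick along y, 30 mm along the slope, 11 to 66 mm out from the deck). A spring (3 to 4 N, friction 1 N) pulls the slide back to its start whenever it is let go of unlatched. The closed lock bars it after about 14 mm.
- filter: The filter slide: a 140 (y) x 125 mm amber plate with the black grip and, on its +y edge, an aluminium tongue whose end face is 100 mm ahead of the grip in y. It runs straight along the viewer's +y. Origin in the plane of the deck, level with the grip in y (viewer y = -110 mm at the start), axes as the viewer. It is home when the tongue meets the end stop.
- stop_track (a point): Middle of the track of the adjustable end stop at the deck's +y end, viewer y = 170 mm. The stop, an aluminium block with a black thumb screw, is clamped anywhere within 20 mm either side of here; find it by eye or feel. Its spring catch resists the slide with about 10 N more from 16 to 8 mm before home, then lets go, draws it to the hard stop and holds it with 6 to 10 N.
- beaker: Clear glass beaker, 84 mm across, 115 mm high, loose bystander. Origin: centre of its underside.
- foil_jar: Pale silvery-grey jar, 80 mm across, 85 mm high, loose bystander. Origin: centre of its underside.
- wash_bottle: White bottle with red cap, 64 mm across, 150 mm high, loose bystander. Origin: centre of its underside.
- forceps: Steel forceps lying on the table in front of the viewer, 180 mm long along its x, 25 mm wide, 8 mm high, loose bystander. Origin: middle of its underside.
- dish: Round dish with a bright green top, 76 mm across, 17 mm high, loose bystander on the table beside the viewer. Origin: centre of its underside.
- torch: White hand lamp with black head lying on the table, 190 x 62 x 44 mm, loose bystander. Origin: underside of the handle's middle, x towards the head.

How it is judged:
By the outcome, as a careful person would: the job done as asked, in the order asked, and still so for the second after the job is handed in, with the robot touching nothing.
It also fails if it takes over 56 s, if anything falls off the work surface, if the arm or the gripper's body presses on something with over 40 N, if the wrist force passes 120 N, or if a joint passes its speed limit or range.

## Working session

There is one attempt and no reset: what is moved stays moved. The work goes in short steps, Python scripts to look and compute and a tool call to move; the robot and the scene stay as the last step left them, time stands still between calls to the robot, and variables do not carry over. Pictures are saved under pics/ and viewed, at most 10 in all, crops included, and the job is handed in when it is done.

Besides the shell and the picture viewer there is one more tool, called as name(argument=value, ...) on one line, values as JSON. send_rows: Moves the arm, as the interface text tells. Its arguments: {"type":"object","properties":{"deltas":{"type":"string"}},"required":["deltas"]}

```bash
mkdir -p pics; python3 - <<'E'
from station import arm, imaging
import cv2,numpy as np
for n in("side","top"):
    cv2.imwrite(f"pics/{n}0.png",imaging.camera(n)[:,:,::-1]); m=imaging.camera_model(n); print(n,np.round(m["intrinsics"],1).tolist(),np.round(m["extrinsics"],3).tolist())
s=arm.get_state();print(s)
E
```

```text
side [[501.5, 0.0, 323.0], [0.0, 501.5, 199.3], [0.0, 0.0, 1.0]] [[0.783, -0.323, 0.532, -0.369], [-0.622, -0.407, 0.669, -1.134], [0.0, -0.854, -0.52, 1.033], [0.0, 0.0, 0.0, 1.0]]
top [[412.0, 0.0, 324.9], [0.0, 412.0, 196.9], [0.0, 0.0, 1.0]] [[0.012, -0.99, 0.137, 0.398], [-1.0, -0.011, 0.009, 0.002], [-0.007, -0.137, -0.99, 1.284], [0.0, 0.0, 0.0, 1.0]]
{'clock': 0.1, 'joint_pos': array([ 1.04782248,  0.53709764, -0.0044132 ,  1.53876021,  0.00262973,
        1.06729597, -0.07119608]), 'joint_velocities': array([-7.52307850e-05, -2.00008824e-03,  3.63702998e-04, -2.11759884e-03,
        2.43188642e-04, -1.08995692e-03, -6.39444137e-04]), 'joint_torque': array([ 2.14640830e-03, -5.84565496e+01,  1.05131473e+00, -2.59778774e+01,
        1.25670206e-02,  4.55167290e-03, -2.49613561e-05]), 'tcp_pos': array([ 0.2864043 , -0.58287564,  0.23050176]), 'ee_rot': array([-7.36680241e-04,  9.74024866e-01,  2.26439737e-01, -2.50294493e-04]), 'wrist_force': array([-0.13685515,  0.57597551,  0.37867744]), 'torque': array([ 0.01278887, -0.05167078, -0.00835701]), 'gripper_force': 0.0, 'gripper_width': 0.9998735273970427}
```

View pics/side0.png

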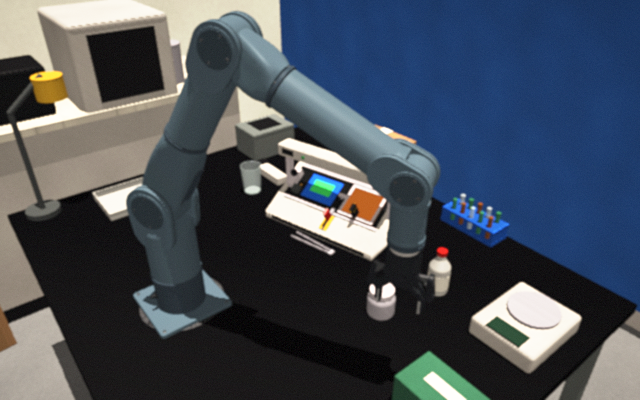

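View pics/top0.png

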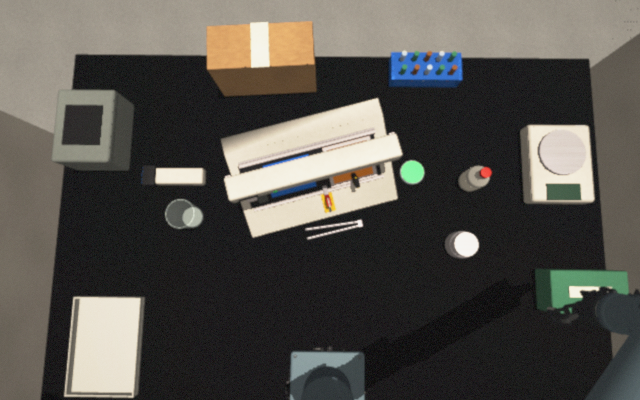

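The side view shows the viewer around (335,205), with the lock at (328,215) and the black grip at (352,212). In the top view its front edge runs from (250,236) to (397,200), the lock is at (328,202) and the grip at (355,180). I'll enlarge both to measure.

```bash
python3 - <<'E'
import cv2,numpy as np
a=cv2.imread("pics/top0.png")[90:245,215:415];b=cv2.imread("pics/side0.png")[130:265,255:405]
cv2.imwrite("pics/topc.png",cv2.resize(a,None,fx=3.8,fy=3.8,interpolation=cv2.INTER_CUBIC))
cv2.imwrite("pics/sidec.png",cv2.resize(b,None,fx=4.4,fy=4.4,interpolation=cv2.INTER_CUBIC))
E
```

```text
(no output)
```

View pics/topc.png

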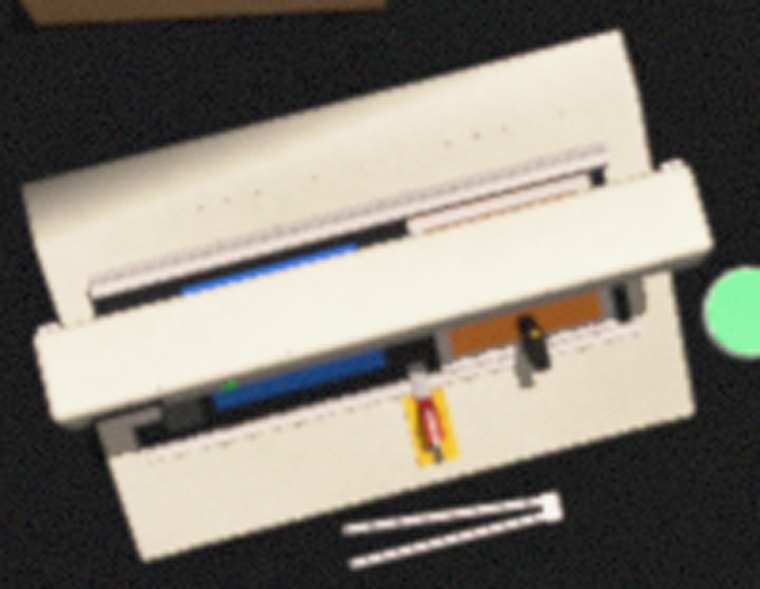

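View pics/sidec.png

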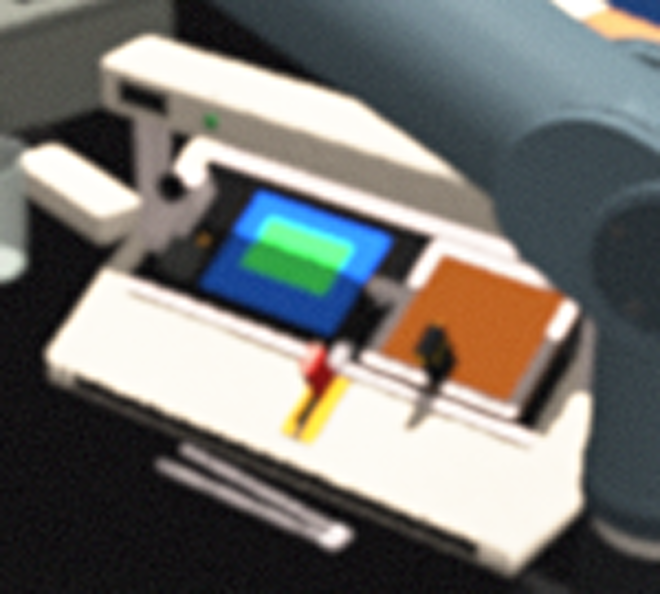

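The crops show the deck front corners at top crop (145,560) and (692,413), and the ledge back corners at (25,187) and (618,32). The red lock is at top crop (430,425) and side crop (318,365). The black grip is at top crop (535,343) and side crop (435,348). The stop block is near side crop (185,235).

```bash
cat > h.py <<'E'
import numpy as np,cv2
from station import arm,imaging
M={n:imaging.camera_model(n) for n in("side","top")}
def ray(n,p):
    K,T=M[n]["intrinsics"],M[n]["extrinsics"];K=np.array(K);T=np.array(T)
    d=T[:3,:3]@np.linalg.solve(K,[p[0],p[1],1]);return T[:3,3],d/np.linalg.norm(d)
def plane(n,p,z):
    o,d=ray(n,p);return o+d*(z-o[2])/d[2]
def tri(a,b):
    o,d=ray("top",a);q,e=ray("side",b);s=np.linalg.lstsq(np.c_[d,-e],q-o,rcond=None)[0]
    x,y=o+s[0]*d,q+s[1]*e;return (x+y)/2,np.linalg.norm(x-y)
def proj(n,X):
    K,T=np.array(M[n]["intrinsics"]),np.array(M[n]["extrinsics"]);c=K@(T[:3,:3].T@(X-T[:3,3]));return c[:2]/c[2]
tc=lambda u,v:(215+u/3.8,90+v/3.8)
sc=lambda u,v:(255+u/4.4,130+v/4.4)
E
python3 - <<'E'
from h import *
np.set_printoptions(precision=4,suppress=True)
fl,fr=plane("top",tc(145,560),.024),plane("top",tc(692,413),.024)
bl,br=plane("top",tc(25,187),.157),plane("top",tc(618,32),.157)
print(fl,fr,bl,br,np.linalg.norm(fl-fr),np.linalg.norm(bl-br),np.linalg.norm(((fl-bl+fr-br)/2)[:2]))
yx=(fl-fr)+(bl-br);th=np.arctan2(-yx[0],yx[1]);c,s=np.cos(th),np.sin(th);R=np.array([[c,-s,0],[s,c,0],[0,0,1]])
o=(fl+fr+bl+br)/4;o[2]=0;o=o-R@[.02,0,0]
print("yaw",th,"origin",o)
np.savez("v.npz",R=R,o=o)
im={}
for n,box in(("top",(90,245,215,415)),("side",(130,265,255,405))):
    a=cv2.cvtColor(cv2.imread(f"pics/{n}0.png"),cv2.COLOR_BGR2HSV);r0,r1,c0,c1=box;a=a[r0:r1,c0:c1]
    m=((a[...,0]<6)|(a[...,0]>172))&(a[...,1]>140)&(a[...,2]>80)
    v,u=np.nonzero(m);im[n]=(u.mean()+c0,v.mean()+r0);print(n,im[n],m.sum())
for name,(p,e) in dict(lock=tri(im["top"],im["side"]),filt=tri(tc(535,343),sc(435,348))).items():
    l=R.T@(p-o);d=l-[0,0,.0935];print(name,p,e,"viewer",l,"upslope",d@[.866,0,.5],"normal",d@[-.5,0,.866])
E
```

```text
[0.4456 0.2304 0.024 ] [ 0.5697 -0.2095  0.024 ] [0.7154 0.3056 0.157 ] [ 0.8398 -0.1351  0.157 ] 0.45711700239834946 0.4578844006385707 0.2800701639017454
yaw 0.27504920049819187 origin [0.6234 0.0424 0.    ]
top (np.float64(327.11764705882354), np.float64(199.05882352941177)) 17
side (np.float64(327.1612903225806), np.float64(214.25806451612902)) 31
lock [0.558  0.0066 0.0776] 0.0022541091091115594 viewer [-0.0726 -0.0167  0.0776] upslope -0.07083691579068263 normal 0.02255193914705623
filt [ 0.6078 -0.0752  0.12  ] 0.0017921488077606022 viewer [-0.0469 -0.109   0.12  ] upslope -0.027339940741312338 normal 0.046418743867020384
```

Sizes check out: width 457 and depth 280 mm, and the filter grip sits at y = -109. Next I'll compute the approach targets.

```bash
cat >> h.py <<'E'
from scipy.spatial.transform import Rotation as Ro
V=None
def tgt(up,y,n):
    v=np.load("v.npz");return v["o"]+v["R"]@(np.array([0,y,.0935])+up*np.array([.866,0,.5])+n*np.array([-.5,0,.866]))
def Rt():
    R=np.load("v.npz")["R"];z=R@[.5,0,-.866];z/=np.linalg.norm(z);y=-R[:,1];return Ro.from_matrix(np.c_[np.cross(y,z),y,z])
def cur():
    s=arm.get_state();w,x,y,z=s["ee_rot"];return s,s["tcp_pos"],Ro.from_quat([x,y,z,w])
def delta(*a):
    s,p,r=cur();return np.round((tgt(*a)-p)*1000,1),np.round((Rt()*r.inv()).as_rotvec(),3)
def loc():
    v=np.load("v.npz");s,p,r=cur();l=v["R"].T@(p-v["o"])-[0,0,.0935];f=v["R"].T@s["wrist_force"]
    print("up,y,n mm",np.round(1000*np.array([l@[.866,0,.5],l[1],l@[-.5,0,.866]]),1),"F up,y,n",np.round([f@[.866,0,.5],f[1],f@[-.5,0,.866]],1),"w",round(s["gripper_width"],3),"gf",round(s["gripper_force"],1),"t",round(s["clock"],2),"roterr",np.round((Rt()*r.inv()).as_rotvec(),3))
E
python3 - <<'E'
from h import *
print(delta(-.07,-.017,.113),delta(-.07,-.017,.013),tgt(-.07,-.017,.013))
v=np.load("v.npz");R=v["R"];print("10mm downslope",R@[-8.66,0,-5],"10mm y",R@[0,10,0],"100mm in",R@[50,0,-86.6])
E
```

```text
(array([228.9, 577.1, -74.1]), array([ 0.186, -0.49 , -0.178])) (array([ 277. ,  590.7, -160.7]), array([ 0.186, -0.49 , -0.178])) [0.56339071 0.00782102 0.069758  ]
10mm downslope [-8.3344865  -2.35200654 -5.        ] 10mm y [-2.71594288  9.62411836  0.        ] 100mm in [ 48.12059181  13.57971442 -86.6       ]
```

send_rows(deltas="100 10 30 15 0 0 0; 100 20 65 30 0.02 -0.05 -0.02; 100 30 103 40 0.04 -0.1 -0.04; 100 40 141 50 0.06 -0.16 -0.06; 100 50 179 50 0.08 -0.21 -0.08; 100 62 217 50 0.1 -0.26 -0.1; 100 75 255 50 0.12 -0.32 -0.12; 100 88 293 50 0.14 -0.37 -0.13; 100 101 331 50 0.16 -0.42 -0.15; 100 114 369 50 0.17 -0.46 -0.17; 100 127 407 50 0.186 -0.49 -0.178; 100 140 445 45 0.186 -0.49 -0.178")

```text
clock: 1.1
tcp_pos: [0.4257, -0.1373, 0.276]
ee_rot: [-0.034, 0.957, 0.131, 0.257]
wrist_force: [0.5, -0.8, -1.2]
gripper_width: 0.605
gripper_force: 0.0
```

```bash
python3 - <<'E'
from h import *
loc();print(delta(-.07,-.017,.11),delta(-.07,-.017,.013))
E
```

```text
up,y,n mm [-115.8 -119.3  277.5] F up,y,n [-0.4 -0.9 -1.1] w 0.605 gf 0.0 t 1.1 roterr [0.001 0.001 0.004]
(array([  91. ,  131.9, -122.2]), array([0.001, 0.001, 0.004])) (array([ 137.7,  145.1, -206.2]), array([0.001, 0.001, 0.004]))
```

send_rows(deltas="100 15 26 -10 0 0 0; 100 30 53 -25 0 0 0; 100 45 80 -45 0 0 0; 100 62 106 -72 0 0 0; 100 78 125 -98 0 0 0; 100 91 132 -122 0 0 0; 100 91 132 -122 0 0 0; 100 91 132 -122 0 0 0")

```text
clock: 1.77
tcp_pos: [0.5104, -0.0102, 0.168]
ee_rot: [-0.045, 0.959, 0.132, 0.249]
wrist_force: [-1.1, -0.1, -0.2]
gripper_width: 0.608
gripper_force: 0.0
```

```bash
python3 - <<'E'
from h import *
loc();print(delta(-.07,-.017,.013))
t=imaging.camera("top")[:,:,::-1][110:260,245:445];s=imaging.camera("side")[:,:,::-1][110:260,245:445]
cv2.imwrite("pics/pre.png",cv2.resize(np.hstack([t,s]),None,fx=2,fy=2,interpolation=cv2.INTER_CUBIC))
print(proj("top",tgt(-.07,-.017,.032))-[245,110],proj("side",tgt(-.07,-.017,.032))-[245,110])
E
```

```text
up,y,n mm [-69.3 -19.9 126. ] F up,y,n [-1.1  0.2  0.3] w 0.608 gf 0.0 t 1.77 roterr [-0.016 -0.018 -0.003]
(array([ 53. ,  18. , -98.2]), array([-0.016, -0.018, -0.003]))
[82.34999945 90.25930349] [ 81.90553125 102.68223156]
```

View pics/pre.png

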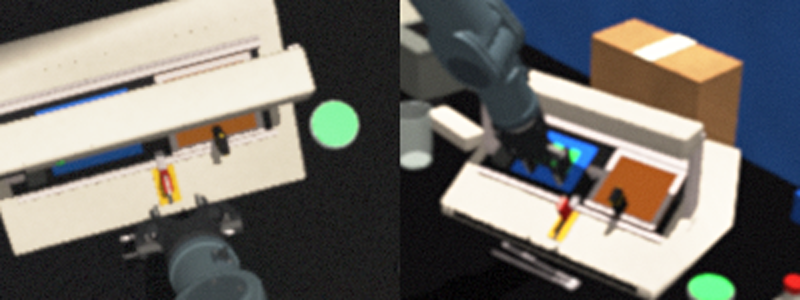

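The lock appears at top crop (83,91) and side crop (82,104), within about 1.5 px of the prediction. The fingers are lined up above it. I'll let the arm settle and then re-read the state.

send_rows(deltas="100 0 0 0 0 0 0; 100 0 0 0 0 0 0")

```text
clock: 2.03
tcp_pos: [0.51, -0.0105, 0.1691]
ee_rot: [-0.045, 0.958, 0.132, 0.249]
wrist_force: [-0.8, 0.8, 0.4]
gripper_width: 0.607
gripper_force: 0.0
```

```bash
python3 - <<'E'
from h import *
loc();print(delta(-.07,-.017,.013),cur()[0]["joint_pos"])
E
```

```text
up,y,n mm [-69.2 -20.1 127.2] F up,y,n [-0.3  1.   0.6] w 0.607 gf 0.0 t 2.03 roterr [-0.016 -0.018 -0.004]
(array([ 53.4,  18.3, -99.3]), array([-0.016, -0.018, -0.004])) [ 0.04007533  0.23651568  0.00761525  2.34156032 -1.14813531  0.19335508
 -0.15293211]
```

Joint 6 is at its lower limit, so a full 30° lean this close in is out of range. The grips' side faces are vertical planes, so leaning less about the viewer's y still grips them flat. I'll use 10° for the lock and about 18–20° for the filter, which still clears the bar.

```bash
cat >> h.py <<'E'
def go(up,y,n,L,back=0):
    "delta to put the grasp point at deck coords (m) with lean L deg, backed off along the tool"
    L=np.radians(L);R=np.load("v.npz")["R"];z=R@[np.sin(L),0,-np.cos(L)];yy=-R[:,1];r=Ro.from_matrix(np.c_[np.cross(yy,z),yy,z])
    s,p,c=cur();print(np.round((tgt(up,y,n)+(.019-back)*z-p)*1000,1),np.round((r*c.inv()).as_rotvec(),3))
def loc2():
    s,p,c=cur();v=np.load("v.npz");g=p-.019*c.as_matrix()[:,2];l=v["R"].T@(g-v["o"])-[0,0,.0935];f=v["R"].T@s["wrist_force"];z=v["R"].T@c.as_matrix()[:,2]
    print("grasp up,y,n",np.round(1000*np.array([l@[.866,0,.5],l[1],l@[-.5,0,.866]]),1),"F",np.round([f@[.866,0,.5],f[1],f@[-.5,0,.866]],1),"lean",np.round(np.degrees(np.arctan2(z[0],-z[2])),1),"w",round(s["gripper_width"],3),"gf",round(s["gripper_force"],1),"t",round(s["clock"],2),"q",np.round(s["joint_pos"],2))
E
python3 - <<'E'
from h import *
loc2();go(-.07,-.017,.032,10,.06);go(-.07,-.017,.032,10)
E
```

```text
grasp up,y,n [-68.9 -20.5 146.2] F [-0.3  1.   0.6] lean 29.3 w 0.607 gf 0.0 t 2.03 q [ 0.04  0.24  0.01  2.34 -1.15  0.19 -0.15]
[ 37.4  13.8 -42.5] [-0.112  0.318 -0.   ]
[  47.5   16.6 -101.6] [-0.112  0.318 -0.   ]
```

send_rows(deltas="100 8 3 0 -0.03 0.08 0; 100 15 6 0 -0.06 0.16 0; 100 25 9 -10 -0.08 0.24 0; 100 34 12 -25 -0.112 0.318 0; 100 37 13 -35 -0.112 0.318 0; 100 37 13 -35 -0.112 0.318 0; 100 37 13 -35 -0.112 0.318 0")

```text
clock: 2.62
tcp_pos: [0.5471, 0.0015, 0.1333]
ee_rot: [-0.012, 0.987, 0.136, 0.086]
wrist_force: [-0.2, -0.2, 0.6]
gripper_width: 0.61
gripper_force: 0.0
```

```bash
python3 - <<'E'
from h import *
loc2();go(-.07,-.017,.032,10)
E
```

```text
grasp up,y,n [-46.8 -18.7  94.6] F [ 0.1 -0.2  0.7] lean 10.0 w 0.61 gf 0.0 t 2.62 q [-0.45  0.46  0.48  2.05 -0.49  0.55 -0.92]
[ 10.4   4.6 -65.8] [ 0.    -0.     0.001]
```

send_rows(deltas="100 3 1 -18 0 0 0; 100 6 3 -38 0 0 0; 100 9 4 -55 0 0 0; 100 10 5 -66 0 0 0; 100 10 5 -66 0 0 0; 200 10 5 -66 0 0 0; 255 10 5 -66 0 0 0; 255 10 5 -66 0 0 0; 255 10 5 -66 0 0 0; 255 10 5 -66 0 0 0; 255 10 5 -66 0 0 0")

```text
clock: 3.53
tcp_pos: [0.5585, 0.0052, 0.0693]
ee_rot: [-0.01, 0.987, 0.136, 0.088]
wrist_force: [-1.4, -6.9, 4.6]
gripper_width: 0.149
gripper_force: 59.2
```

```bash
python3 - <<'E'
from h import *
loc2()
t=imaging.camera("top")[:,:,::-1][130:250,255:405];s=imaging.camera("side")[:,:,::-1][130:250,255:405]
cv2.imwrite("pics/grip.png",cv2.resize(np.hstack([t,s]),None,fx=2.6,fy=2.6,interpolation=cv2.INTER_CUBIC))
E
```

```text
grasp up,y,n [-68.4 -18.1  33.2] F [-0.5 -6.3  5.6] lean 10.2 w 0.149 gf 59.2 t 3.53 q [-0.37  0.58  0.38  2.05 -0.6   0.43 -0.83]
```

View pics/grip.png

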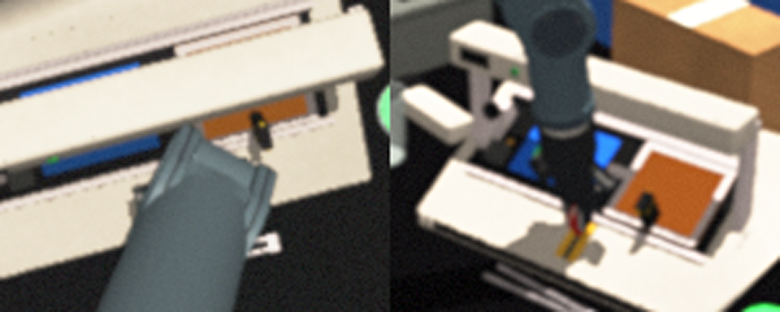

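The grip shows 12.7 mm at 59 N, with the red lock between the fingers at side crop (575,220). Now I'll slide it down the slope.

send_rows(deltas="255 -3.3 -0.9 -2 0 0 0; 255 -6.6 -1.9 -4 0 0 0; 255 -10 -2.8 -6 0 0 0; 255 -13.3 -3.8 -8 0 0 0; 255 -16.7 -4.7 -10 0 0 0; 255 -20 -5.6 -12 0 0 0; 255 -22.5 -6.4 -13.5 0 0 0; 255 -25 -7 -15 0 0 0; 255 -25 -7 -15 0 0 0")

```text
clock: 4.38
tcp_pos: [0.5338, -0.0017, 0.0545]
ee_rot: [-0.01, 0.987, 0.135, 0.088]
wrist_force: [-1.6, -5.7, 6.5]
gripper_width: 0.153
gripper_force: 59.6
```

```bash
python3 -c "
from h import *
loc2()"
```

```text
grasp up,y,n [-98.1 -18.   33.2] F [ 0.5 -5.1  7.2] lean 10.2 w 0.153 gf 59.6 t 4.38 q [-0.32  0.58  0.33  2.11 -0.63  0.36 -0.78]
```

Moved 30 mm freely. I'll continue in small steps until the force rises.

send_rows(deltas="255 -1.7 -0.5 -1 0 0 0; 255 -3.3 -0.9 -2 0 0 0; 255 -5 -1.4 -3 0 0 0; 255 -6 -1.7 -3.6 0 0 0; 255 -6 -1.7 -3.6 0 0 0")

```text
clock: 4.8
tcp_pos: [0.5281, -0.0033, 0.0511]
ee_rot: [-0.01, 0.987, 0.135, 0.089]
wrist_force: [-0.6, -5.8, 8.1]
gripper_width: 0.156
gripper_force: 60.0
```

send_rows(deltas="255 -0.8 -0.2 -0.5 0 0 0; 255 -1.7 -0.5 -1 0 0 0; 255 -1.7 -0.5 -1 0 0 0")

```text
clock: 5.05
tcp_pos: [0.5275, -0.0034, 0.0507]
ee_rot: [-0.01, 0.987, 0.136, 0.09]
wrist_force: [-0.4, -4.9, 12.8]
gripper_width: 0.155
gripper_force: 60.6
```

```bash
python3 -c "
from h import *
loc2()"
```

```text
grasp up,y,n [-105.7  -18.    33.2] F [ 4.9 -4.6 11.9] lean 10.3 w 0.155 gf 60.6 t 5.05 q [-0.31  0.57  0.31  2.13 -0.64  0.34 -0.77]
```

send_rows(deltas="255 -1.7 -0.5 -1 0 0 0; 255 -3 -0.9 -1.8 0 0 0; 255 -3 -0.9 -1.8 0 0 0")

```text
clock: 5.3
tcp_pos: [0.5274, -0.0035, 0.0506]
ee_rot: [-0.01, 0.986, 0.136, 0.092]
wrist_force: [-0.0, -2.7, 23.4]
gripper_width: 0.153
gripper_force: 62.0
```

```bash
python3 -c "
from h import *
loc2()"
```

```text
grasp up,y,n [-105.9  -18.    33.2] F [11.1 -2.6 20.6] lean 10.7 w 0.153 gf 62.0 t 5.3 q [-0.3   0.57  0.3   2.14 -0.64  0.33 -0.76]
```

Hard stop confirmed: 23 N with no further motion. Release and lift out.

send_rows(deltas="100 0 0 0 0 0 0; 100 0 0 0 0 0 0; 100 0 0 0 0 0 0; 100 0 0 0 0 0 0; 100 -5 -1 20 0 0 0; 100 -10 -2 50 0 0 0; 100 -14 -4 80 0 0 0; 100 -14 -4 80 0 0 0")

```text
clock: 5.97
tcp_pos: [0.5096, -0.0068, 0.1304]
ee_rot: [-0.012, 0.987, 0.136, 0.089]
wrist_force: [1.1, 0.9, -0.2]
gripper_width: 0.611
gripper_force: 0.0
```

```bash
python3 - <<'E'
from h import *
loc2();go(-.032,-.11,.050,20,.07);go(-.032,-.11,.050,20)
v=np.load("v.npz")["R"];print(v@[0,100,0])
t=imaging.camera("top")[:,:,::-1][130:250,255:405];s=imaging.camera("side")[:,:,::-1][130:250,255:405]
cv2.imwrite("pics/rel.png",cv2.resize(np.hstack([t,s]),None,fx=2.6,fy=2.6,interpolation=cv2.INTER_CUBIC))
E
```

```text
grasp up,y,n [-81.6 -16.5 111.3] F [ 1.   0.6 -0.8] lean 10.3 w 0.611 gf 0.0 t 5.97 q [-0.45  0.41  0.49  2.15 -0.5   0.5  -0.89]
[ 76.2 -75.7  38.3] [ 0.047 -0.162  0.001]
[ 99.2 -69.2 -27.5] [ 0.047 -0.162  0.001]
[-27.15942884  96.24118362   0.        ]
```

View pics/rel.png

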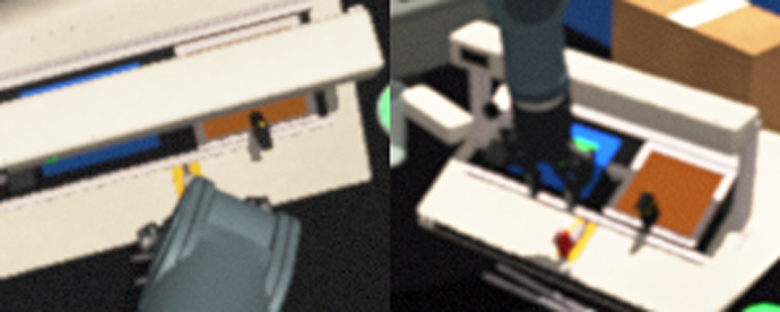

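The red lock now sits at the low end of its yellow track, at side crop (565,243). Next is the filter grip.

send_rows(deltas="100 10 -15 15 0.01 -0.04 0; 100 22 -32 30 0.02 -0.09 0; 100 38 -50 38 0.04 -0.14 0; 100 55 -65 38 0.055 -0.19 0; 100 72 -76 38 0.055 -0.197 0; 100 72 -76 38 0.055 -0.197 0; 100 72 -76 38 0.055 -0.197 0")

```text
clock: 6.65
tcp_pos: [0.5792, -0.0829, 0.163]
ee_rot: [-0.025, 0.973, 0.134, 0.186]
wrist_force: [0.3, 0.7, -0.4]
gripper_width: 0.607
gripper_force: 0.0
```

```bash
python3 - <<'E'
from h import *
loc2();go(-.034,-.11,.050,22,.035);go(-.034,-.11,.050,22)
E
```

```text
grasp up,y,n [ -28.7 -108.6  117.3] F [ 0.2  0.6 -0.6] lean 21.6 w 0.607 gf 0.0 t 6.65 q [-0.12  0.39  0.33  2.08 -0.71  0.43 -0.51]
[ 15.9   3.  -28.4] [ 0.002 -0.007  0.001]
[ 28.5   6.6 -60.8] [ 0.002 -0.007  0.001]
```

send_rows(deltas="100 8 2 -14 0 0 0; 100 16 3 -28 0 0 0; 100 22 5 -45 0 0 0; 100 28.5 6 -60 0 0 0; 100 28.5 6 -60 0 0 0; 180 28.5 6 -60 0 0 0; 255 28.5 6 -60 0 0 0; 255 28.5 6 -60 0 0 0; 255 28.5 6 -60 0 0 0; 255 28.5 6 -60 0 0 0; 255 28.5 6 -60 0 0 0")

```text
clock: 7.57
tcp_pos: [0.6077, -0.0747, 0.1053]
ee_rot: [-0.026, 0.973, 0.135, 0.187]
wrist_force: [-5.0, 3.4, 5.5]
gripper_width: 0.152
gripper_force: 59.0
```

```bash
python3 - <<'E'
from h import *
loc2()
t=imaging.camera("top")[:,:,::-1][130:250,255:405];s=imaging.camera("side")[:,:,::-1][130:250,255:405]
cv2.imwrite("pics/fg.png",cv2.resize(np.hstack([t,s]),None,fx=2.6,fy=2.6,interpolation=cv2.INTER_CUBIC))
E
```

```text
grasp up,y,n [ -31.9 -108.5   52.5] F [-0.6  4.6  6.7] lean 21.7 w 0.152 gf 59.0 t 7.57 q [-0.03  0.52  0.2   2.04 -0.84  0.33 -0.4 ]
```

View pics/fg.png

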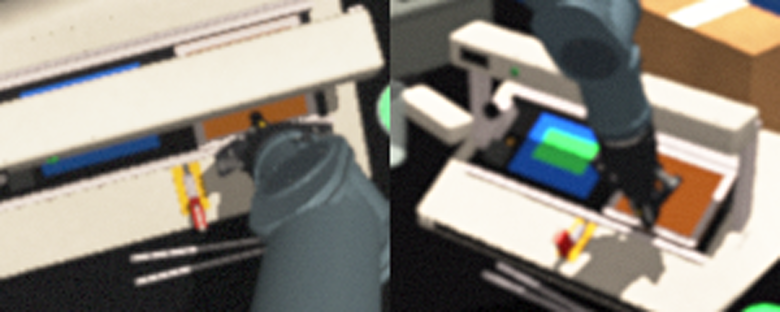

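Black grip held (12.9 mm, 59 N). The lock sits at the end of its track, at top crop (195,210). I'll draw the slide 130 mm, then feel for the catch.

send_rows(deltas="255 -1.6 5.8 0 0 0 0; 255 -4.9 17.3 0 0 0 0; 255 -8.2 28.9 0 0 0 0; 255 -11.4 40.4 0 0 0 0; 255 -14.7 52 0 0 0 0; 255 -17.9 63.5 0 0 0 0; 255 -21.2 75.1 0 0 0 0; 255 -24.4 86.6 0 0 0 0; 255 -27.7 98.2 0 0 0 0; 255 -31 109.7 0 0 0 0; 255 -34.2 121.2 0 0 0 0; 255 -35.3 125 0 0 0 0")

```text
clock: 8.67
tcp_pos: [0.5732, 0.0486, 0.1054]
ee_rot: [-0.024, 0.973, 0.134, 0.188]
wrist_force: [0.3, -5.0, 2.9]
gripper_width: 0.156
gripper_force: 60.7
```

```bash
python3 -c "
from h import *
loc2()"
```

```text
grasp up,y,n [-31.8  19.6  52.4] F [ 0.5 -4.9  3. ] lean 21.8 w 0.156 gf 60.7 t 8.67 q [-0.36  0.47  0.27  2.16 -0.88  0.22 -0.6 ]
```

send_rows(deltas="255 -0.8 2.9 0 0 0 0; 255 -1.6 5.8 0 0 0 0; 255 -2.4 8.7 0 0 0 0; 255 -3.3 11.5 0 0 0 0; 255 -3.3 11.5 0 0 0 0")

```text
clock: 9.08
tcp_pos: [0.5701, 0.0593, 0.1053]
ee_rot: [-0.025, 0.973, 0.134, 0.188]
wrist_force: [-2.3, -3.5, 5.2]
gripper_width: 0.153
gripper_force: 61.0
```

```bash
python3 -c "
from h import *
loc2()"
```

```text
grasp up,y,n [-31.8  30.8  52.3] F [-0.1 -2.8  6.1] lean 21.8 w 0.153 gf 61.0 t 9.08 q [-0.39  0.47  0.29  2.17 -0.89  0.22 -0.61]
```

send_rows(deltas="255 -0.5 1.9 0 0 0 0; 255 -1.1 3.8 0 0 0 0; 255 -1.6 5.8 0 0 0 0; 255 -2.2 7.7 0 0 0 0; 255 -2.7 9.6 0 0 0 0; 255 -2.7 9.6 0 0 0 0")

```text
clock: 9.58
tcp_pos: [0.5675, 0.0688, 0.1053]
ee_rot: [-0.025, 0.973, 0.134, 0.188]
wrist_force: [-2.7, -3.7, 6.3]
gripper_width: 0.156
gripper_force: 61.1
```

send_rows(deltas="255 -0.5 1.9 0 0 0 0; 255 -1.1 3.8 0 0 0 0; 255 -1.6 5.8 0 0 0 0; 255 -1.6 5.8 0 0 0 0")

```text
clock: 9.92
tcp_pos: [0.5658, 0.0746, 0.1053]
ee_rot: [-0.025, 0.973, 0.134, 0.188]
wrist_force: [-2.1, -4.2, 5.4]
gripper_width: 0.156
gripper_force: 61.1
```

```bash
python3 -c "
from h import *
loc2()"
```

```text
grasp up,y,n [-31.8  46.6  52.4] F [-0.  -3.5  6.2] lean 21.8 w 0.156 gf 61.1 t 9.92 q [-0.45  0.47  0.31  2.18 -0.91  0.21 -0.63]
```

send_rows(deltas="255 -0.5 1.9 0 0 0 0; 255 -1.1 3.8 0 0 0 0; 255 -1.6 5.8 0 0 0 0; 255 -1.6 5.8 0 0 0 0")

```text
clock: 10.25
tcp_pos: [0.5642, 0.0803, 0.1053]
ee_rot: [-0.025, 0.973, 0.134, 0.188]
wrist_force: [-2.8, -4.7, 6.1]
gripper_width: 0.151
gripper_force: 61.2
```

send_rows(deltas="255 -0.5 1.9 0 0 0 0; 255 -1.1 3.8 0 0 0 0; 255 -1.6 5.8 0 0 0 0; 255 -1.6 5.8 0 0 0 0")

```text
clock: 10.58
tcp_pos: [0.5626, 0.0861, 0.1053]
ee_rot: [-0.025, 0.973, 0.134, 0.188]
wrist_force: [-2.2, -5.2, 7.3]
gripper_width: 0.156
gripper_force: 61.2
```

```bash
python3 -c "
from h import *
loc2()"
```

```text
grasp up,y,n [-31.8  58.6  52.3] F [ 0.6 -4.4  8.1] lean 21.8 w 0.156 gf 61.2 t 10.58 q [-0.5   0.47  0.33  2.18 -0.92  0.21 -0.65]
```

send_rows(deltas="255 -0.5 1.9 0 0 0 0; 255 -1.1 3.8 0 0 0 0; 255 -1.6 5.8 0 0 0 0; 255 -1.6 5.8 0 0 0 0")

```text
clock: 10.92
tcp_pos: [0.5612, 0.091, 0.1053]
ee_rot: [-0.024, 0.973, 0.133, 0.188]
wrist_force: [-1.5, -6.8, 5.5]
gripper_width: 0.154
gripper_force: 61.2
```

send_rows(deltas="255 -0.5 1.9 0 0 0 0; 255 -1.1 3.8 0 0 0 0; 255 -1.6 5.8 0 0 0 0; 255 -1.6 5.8 0 0 0 0")

```text
clock: 11.25
tcp_pos: [0.5602, 0.0948, 0.1053]
ee_rot: [-0.023, 0.973, 0.132, 0.188]
wrist_force: [-1.1, -8.6, 6.2]
gripper_width: 0.157
gripper_force: 61.0
```

```bash
python3 -c "
from h import *
loc2()"
```

```text
grasp up,y,n [-31.7  67.7  52.3] F [ 0.1 -8.   7.1] lean 21.9 w 0.157 gf 61.0 t 11.25 q [-0.54  0.47  0.36  2.19 -0.93  0.2  -0.66]
```

send_rows(deltas="255 -0.5 1.9 0 0 0 0; 255 -1.1 3.8 0 0 0 0; 255 -1.1 3.8 0 0 0 0")

```text
clock: 11.5
tcp_pos: [0.5582, 0.1019, 0.1053]
ee_rot: [-0.025, 0.973, 0.134, 0.187]
wrist_force: [-4.6, -2.1, 9.1]
gripper_width: 0.152
gripper_force: 61.6
```

send_rows(deltas="255 -0.5 1.9 0 0 0 0; 255 -1.1 3.8 0 0 0 0; 255 -1.1 3.8 0 0 0 0")

```text
clock: 11.75
tcp_pos: [0.5573, 0.1052, 0.1053]
ee_rot: [-0.025, 0.973, 0.134, 0.188]
wrist_force: [-2.6, -4.7, 6.8]
gripper_width: 0.155
gripper_force: 61.2
```

```bash
python3 -c "
from h import *
loc2()"
```

```text
grasp up,y,n [-31.7  78.4  52.3] F [ 0.1 -3.8  7.8] lean 21.8 w 0.155 gf 61.2 t 11.75 q [-0.57  0.47  0.37  2.19 -0.94  0.21 -0.67]
```

The slide jumped about 7 mm and the force dropped, so it's past the catch. Feeling for the hard stop now.

send_rows(deltas="255 -0.3 1 0 0 0 0; 255 -0.5 1.9 0 0 0 0; 255 -0.5 1.9 0 0 0 0")

```text
clock: 12.0
tcp_pos: [0.5573, 0.1052, 0.1053]
ee_rot: [-0.023, 0.973, 0.133, 0.188]
wrist_force: [-0.4, -9.6, 4.6]
gripper_width: 0.156
gripper_force: 61.0
```

send_rows(deltas="255 -0.3 1 0 0 0 0; 255 -0.5 1.9 0 0 0 0; 255 -0.5 1.9 0 0 0 0")

```text
clock: 12.25
tcp_pos: [0.5573, 0.1053, 0.1054]
ee_rot: [-0.022, 0.973, 0.132, 0.189]
wrist_force: [0.4, -14.1, 4.5]
gripper_width: 0.158
gripper_force: 60.7
```

```bash
python3 -c "
from h import *
loc2()"
```

```text
grasp up,y,n [-31.7  78.6  52.4] F [ -0.8 -13.7   5.6] lean 21.9 w 0.158 gf 60.7 t 12.25 q [-0.58  0.47  0.38  2.19 -0.94  0.2  -0.68]
```

It doesn't move while the force climbs to 14 N, so it's home against the stop. Let go and back out along the tool axis.

send_rows(deltas="100 0 0 0 0 0 0; 100 0 0 0 0 0 0; 100 0 -1 0 0 0 0; 100 0 -2 0 0 0 0; 100 -7 -4 18 0 0 0; 100 -15 -6 38 0 0 0; 100 -24 -9 62 0 0 0; 100 -33 -12 85 0 0 0; 100 -45 -15 105 0 0 0; 100 -60 -20 125 0 0 0; 100 -75 -35 140 0 0 0; 100 -75 -50 150 0 0 0")

```text
clock: 13.25
tcp_pos: [0.4788, 0.0616, 0.2538]
ee_rot: [-0.026, 0.973, 0.137, 0.185]
wrist_force: [-0.8, 0.0, 0.4]
gripper_width: 0.613
gripper_force: 0.0
```

```bash
python3 - <<'E'
from h import *
loc2()
t=imaging.camera("top")[:,:,::-1][90:250,215:415];s=imaging.camera("side")[:,:,::-1][110:270,235:435]
cv2.imwrite("pics/end.png",cv2.resize(np.hstack([t,s]),None,fx=2,fy=2,interpolation=cv2.INTER_CUBIC))
print("expect home grip",proj("side",tgt(-.027,.0786,.045))-[235,110],"start",proj("side",tgt(-.027,-.11,.045))-[235,110])
E
```

```text
grasp up,y,n [-33.1  57.7 224.6] F [-0.4  0.2  0.7] lean 21.6 w 0.613 gf 0.0 t 13.25 q [-1.34 -0.02  1.17  2.28 -0.04  0.5  -1.43]
expect home grip [75.149834   82.75964662] start [119.52758421  99.27300919]
```

View pics/end.png

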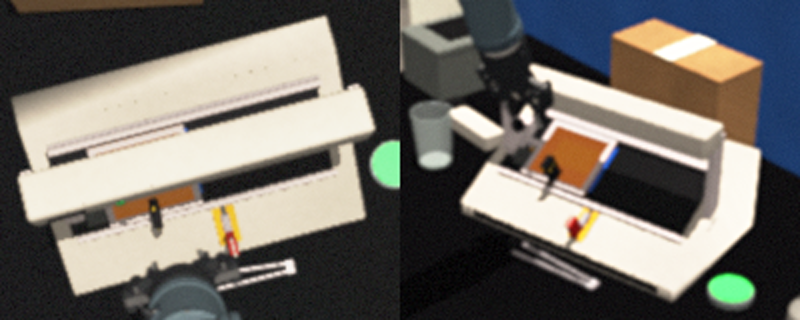

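The filter grip is at side crop (75,83), matching the predicted home position with the amber over the window. The lock is at the low end, the glassware and tools look undisturbed, and the arm is clear. Handing in.

send_rows(deltas="100 0 0 0 0 0 0; 100 0 0 0 0 0 0; 100 0 0 0 0 0 0; 100 0 0 0 0 0 0")

```text
clock: 13.68
tcp_pos: [0.4807, 0.0602, 0.254]
ee_rot: [-0.024, 0.973, 0.135, 0.186]
wrist_force: [0.2, -0.1, -0.0]
gripper_width: 0.61
gripper_force: 0.0
```

```bash
python3 -c "
from station import arm
print(arm.sign_off())"
```

```text
the job is handed in; nothing more can be done
None
```

The job is handed in at 13.7 s: the lock is down at its end stop, the filter slide is latched home against the adjustable stop (felt at about 14 N), the gripper is clear, and the last picture shows nothing nearby moved.

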